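Stack springs, coupler and cup on a coil-over damper

ROBOT

A 6-joint arm with a two-finger parallel gripper is mounted at the origin on the work surface. World frame = base frame: x ahead of the robot, y to its left, z up, the work surface at z = 0. Lengths are in mm, angles in rad, forces in N, time in s.
With the tool pointing down it reaches from about 350 to 775 mm from the base axis. Payload 7.3 kg.
Tool frame: the origin (TCP) lies at the very end of the fingers, on their centre line; the grasp point (between the pads) lies 19 mm behind it; z points along the fingers, y is the line along which they close (so a half turn about z gives the same grasp; the last joint's range is limited). The gripper opens to 92 mm and grips with 3 to 60 N. Pads are 19 mm wide; open, the fingers measure 130 mm over their backs; the gripper's body (75 mm by 190 mm) begins 47 mm behind the grasp point.
Start: joints at [-0.146, 0.342, 1.524, -0, 1.275, -0.146], TCP at [525.019, 0.019, 226.741] pointing down, gripper open.
Joint ranges: [-2.53, 2.53], [-0.77, 2.02], [0.04, 2.7], [-1, 4.14], [0.28, 2.66], [-3.11, 3.11]. Speed limits (rad/s): [2.57, 2.57, 3.14, 3.14, 3.14, 3.14].

INTERFACE

Orientations are given as [roll, pitch, yaw] about the fixed x, y, z axes, in that order (R = Rz(yaw) Ry(pitch) Rx(roll)).
In Python, from plant import bot gives the robot as it stands.
- The arm moves only by the tool jog_arm, never from a script. Its argument "targets" is a list of rows, each an object with "xyz": the shift along the tool's x, y, z as a fraction of full scale, a list of three; "spin": the turn about the tool's z as a fraction of full scale. In form: [{"xyz": [x, y, z], "spin": spin}, ...]. A call has exactly 10 rows; each row shifts and turns the commanded pose from where the row before left it, along the tool's axes as they then stand; what a row does not reach is not made up. Full scale, the value 1, is 80 mm for a shift and 0.1 rad for a turn. A row lasts 1/8 s, in which the tool goes at most 62.5 mm and 10.7 degrees, less where a joint would pass 70% of its speed; a pose out of reach is approached as far as the arm can. A call with a number of a shift or a turn outside -1 to 1 is refused whole. A call with a gripper value outside its range is refused whole. "gripper" is the opening in per cent of the stroke, from 0 (shut) to 100 (fully open), set as the call begins (left out, the last holds). The fingers move at their own pace and stop on an object; the grip force is fixed at half the most. Time passes only in rows, so rows that do not move let the fingers close, or fill a call up. It gives the time, the measured TCP pose, the force, the opening and the grip force at its end, in the units of the state.
- bot.get_obs(): the state, without advancing time (a new reading comes with each control period).
- bot.capture(name): name is "scene" or "side" or "wrist"; returns the picture (420x560x3 uint8, blue, green, red); there is no depth.
- bot.get_calibration(name): a dict with "vfov" (degrees; the focal length in pixels is half the picture's height over the tangent of half this angle, whatever the lens; pixels are square), "cx", "cy" (the principal point, pixels), "eye" and "rotation" of the camera in the world. Camera axes: x right, y down, z forward; pixel columns grow to the right and rows downward; lengths in mm; the calibration is good to about 2 mm. A picture is of the moment at which its call begins: read the wrist's pose just before it. get_calibration takes no time and is no camera call; for the wrist camera it gives the pose at the moment of the call.
- bot.close_job(): hands the job in; it is judged then, once.
The state is a dict: "time": time; "joint_positions": joint angles; "dq": joint speeds; "tau": joint torques, N m; "tool_pos": TCP position; "tcp_rot": TCP orientation; "contact_force": force on the tool from outside, world axes, zero at the start; "moment": the same for the moment, N m; "grip_width": finger opening in mm; "finger_force": force on a finger pad.
Only numpy, scipy, OpenCV 4.12 (cv2) and the standard library are available. Lean on these libraries where they do the work, as an engineer would, in place of code of your own. Each camera call takes 0.05 s, during which the arm holds its last target. There are 200 camera calls.

TASK

Build up the springs on the bare damper that stands in the clevis, from the bottom up and one piece at a time: over the shaft and down onto the grey collar goes the long blue main spring, on it the orange coupler, then the short red helper spring, and last the gold spring cup with its spigot down. Set each piece down gently, fully home and level on the one below, and let it go before fetching the next. Leave the yellow and white spare springs, the spanner, the tape and the grease pot where they are.

Things in the scene. Friction and masses are not known exactly. Their poses are not given: they have to be found in the camera images.
- damper: Bare damper upright in an aluminium clevis with gold knobs (below 70 mm, 53 mm out); fixed. Origin: centre of its round 110 mm foot, on the bench; z up its axis. Heights: grey collar, 58 mm wide, flat top at 95 (the seat); black body, 32 mm wide, bevelled top at 145; steel shaft, 12 mm wide, bevelled end at 188 mm. The finished stack's top is at 221 mm and hides the shaft's end.
- main_spring: Long blue steel coil spring standing on end; rigid. Outer diameter 54, inner 38, height 70 mm, flat ends, the same either way up, 380 g. Origin: centre of its underside, z up. Goes over shaft and body (3 mm clearance) onto the collar: origin 95 mm above the damper's.
- coupler: Orange ring: flange 60 mm wide, 10 thick, on each face a tapered spigot 8 long (32 mm wide, 25 at its end), 20 mm hole; same either way up, 70 g. Lies on a spigot, flange at height 8 to 18 mm. Origin: centre of the lower spigot's end, z up. In place: lower spigot in the main spring, flange on it, shaft through the hole; origin 157 mm above the damper's.
- helper_spring: Short red steel coil spring standing on end; rigid. Outer diameter 54, inner 38, height 32 mm, flat ends, the same either way up, 160 g. Origin: centre of its underside, z up. Stands on the coupler's flange around its upper spigot: origin 175 mm above the damper's.
- spring_cup: Gold cup: flange 60 mm wide, 10 thick, below it a tapered spigot 8 long (32 mm wide, 22 at its end), on top a low collar 36 mm wide, 4 high; central hole; 90 g. Lies spigot down, flange at height 8 to 18 mm. Origin: centre of the spigot's end, z up. In place: spigot in the helper spring, flange on it; origin 199 mm above the damper's.
- spare_main: Long yellow steel coil spring standing on end; rigid. Outer diameter 54, inner 38, height 70 mm, flat ends, the same either way up, 380 g. Origin: centre of its underside, z up. Spare of another rate: leave it.
- spare_helper: Short white steel coil spring standing on end; rigid. Outer diameter 54, inner 38, height 32 mm, flat ends, the same either way up, 160 g. Origin: centre of its underside, z up. Spare of another rate: leave it.
- c_spanner: Flat C-spanner lying on the bench, about 230 mm long, 8 mm thick, 45 mm across its steel hook, red grip; origin near its middle, x along it towards the hook. Bystander.
- tape_roll: Roll of yellow tape lying flat, 96 mm wide, 24 mm tall; origin: centre of its underside. Bystander.
- grease_pot: White pot with green lid, 60 mm wide, 46 mm tall; origin: centre of its underside. Bystander.
Mind the look-alikes: they are no part of the job. Several things look just like the helper_spring: the one meant starts farthest to the robot's left.

How it is judged:
By the outcome, as a careful person would: the job done as asked, in the order asked, and still so for the second after the job is handed in, with the robot touching nothing.
It also fails if it takes over 96 s, if anything falls off the work surface, if the arm or the gripper's body presses on something with over 40 N, if the wrist force passes 120 N, or if a joint passes its speed limit or range.

## Working session

There is one attempt and no reset: what is moved stays moved. The work goes in short steps, Python scripts to look and compute and a tool call to move; the robot and the scene stay as the last step left them, time stands still between calls to the robot, and variables do not carry over. Pictures are saved under pics/ and viewed, at most 17 in all, crops included, and the job is handed in when it is done.

Besides the shell and the picture viewer there is one more tool, called after "Emit:" as name(argument=value, ...) on one line, values as JSON. jog_arm: Moves the arm, as the interface text tells. Shift numbers are shares of 80 mm and turn numbers shares of 0.1 rad, none past 1 either way. Its arguments: {"type":"object","properties":{"targets":{"type":"array","items":{"type":"object","properties":{"xyz":{"type":"array","items":{"type":"number"}},"spin":{"type":"number"}}}},"gripper":{"type":"number"}},"required":["targets"]}

```bash
mkdir -p pics; ls
python3 - <<'E'
from plant import bot
import cv2
for n in("scene","side","wrist"):
    c=bot.get_calibration(n);print(n,c)
    cv2.imwrite(f"pics/{n}0.png",bot.capture(n))
o=bot.get_obs();print(o)
E
```

```text
pics
scene {'vfov': 48.45351418590862, 'cx': 271.22727402581654, 'cy': 207.51649515837383, 'eye': array([1261.323654  , -234.21069322,  695.64353409]), 'rotation': array([-2.25505599, -0.01023649,  1.26958063])}
side {'vfov': 44.745237270268746, 'cx': 269.45771684487505, 'cy': 214.57939076676985, 'eye': array([ 271.21643286, -962.67506145,  792.6028281 ]), 'rotation': array([-2.22698353,  0.00433096, -0.26030732])}
wrist {'vfov': 60.72875589686174, 'cx': 272.8376450678955, 'cy': 208.27695286627525, 'eye': array([524.71456098,  68.36440875, 384.04916334]), 'rotation': array([ 2.88429190e+00,  8.94297311e-04, -4.12703047e-04])}
{'time': 0.15, 'joint_positions': array([-1.46011555e-01,  3.42567751e-01,  1.52473954e+00, -3.86304400e-05,
        1.27542977e+00, -1.46009497e-01]), 'dq': array([-0.00031807, -0.0009626 , -0.00365165,  0.00193226,  0.00081787,
        0.00109668]), 'tau': array([ 7.52666965e-04, -4.31470585e+01, -2.44352603e+01,  7.18239485e-02,
        5.38185902e-02, -1.32920518e-04]), 'tool_pos': array([5.24710435e+02, 4.68934829e-02, 2.26222256e+02]), 'tcp_rot': array([-3.14045505e+00, -1.29949079e-04,  1.57080546e+00]), 'contact_force': array([-0.24343869,  0.07299958, -0.18064535]), 'moment': array([0.01308482, 0.03553334, 0.0060534 ]), 'finger_force': 0.0, 'grip_width': 91.84446750008237}
```

View pics/scene0.png

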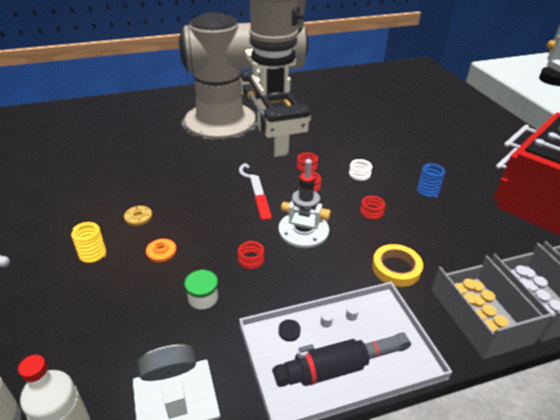

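View pics/side0.png

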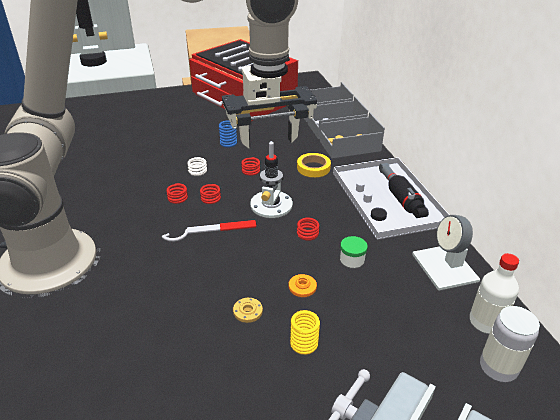

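View pics/wrist0.png

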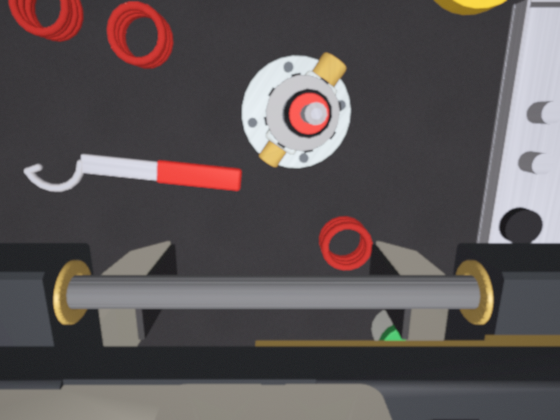

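```bash
cat > h.py <<'E'
from plant import bot
import cv2, numpy as np
from scipy.spatial.transform import Rotation as R
def pix2w(c,u,v,z):
    f=210/np.tan(np.radians(c['vfov']/2))
    d=R.from_euler('xyz',c['rotation']).apply([(u-c['cx'])/f,(v-c['cy'])/f,1])
    e=np.array(c['eye']); return (e+d*(z-e[2])/d[2])[:2]
def w2pix(c,p):
    f=210/np.tan(np.radians(c['vfov']/2))
    q=R.from_euler('xyz',c['rotation']).inv().apply(np.array(p)-c['eye'])
    return np.array([c['cx']+f*q[0]/q[2],c['cy']+f*q[1]/q[2]])
E
python3 - <<'E'
from h import *
S={'scene':dict(blue=(431,180,35),coup=(161,250,13),cup=(138,215,13),yel=(89,242,35),white=(361,170,16),r1=(307,161,16),r2=(312,182,16),r3=(373,207,16),r4=(251,255,16),foot=(304,229,5),shaft=(308,162,188),pot=(201,280,46),tape=(397,263,24)),
'side':dict(blue=(228,133,35),coup=(303,285,13),cup=(248,309,13),yel=(305,332,35),white=(197,166,16),ra=(251,166,16),rb=(177,193,16),rc=(210,193,16),rd=(308,228,16),foot=(271,204,5),shaft=(271,143,188),pot=(353,244,46),tape=(313,163,24))}
for n in S:
    c=bot.get_calibration(n)
    for k,p in S[n].items(): print(n,k,pix2w(c,*p).round(0))
c=bot.get_calibration('wrist')
for k,p in dict(shaft=(316,114,188),foot=(297,111,5),r=(346,243,16),r2=(140,33,16)).items(): print(k,pix2w(c,*p).round(1))
E
```

```text
scene blue [499. 416.]
scene coup [ 532. -240.]
scene cup [ 404. -276.]
scene yel [ 490. -377.]
scene white [388. 286.]
scene r1 [310. 167.]
scene r2 [401. 146.]
scene r3 [533. 246.]
scene r4 [603. -66.]
scene foot [548.  71.]
scene shaft [554.  66.]
scene pot [ 668. -179.]
scene tape [716. 205.]
side blue [504. 420.]
side coup [ 534. -239.]
side cup [ 406. -274.]
side yel [ 493. -377.]
side white [387. 286.]
side ra [535. 246.]
side rb [316. 167.]
side rc [400. 144.]
side rd [604. -63.]
side foot [547.  69.]
side shaft [546.  65.]
side pot [ 670. -178.]
side tape [706. 202.]
shaft [547.5  68.3]
foot [549.2  71.3]
r [604.2 -67.7]
r2 [399.5 142.1]
```

Look-alikes for the helper (scene pixels): reds at (307,161) y≈167, (312,182) y≈146, (373,207) y≈246 and (251,255) y≈-66, and the white spare at (361,170). The robot's farthest-left red is (373,207), at about (534,246). Blue main is at (431,180); its look-alike, the yellow spare, is at (89,242).

Run:
```python
import cv2,numpy as np
a=cv2.imread('pics/scene0.png')[140:240,280:460]
cv2.imwrite('pics/crop1.png',cv2.resize(a,None,fx=4,fy=4,interpolation=cv2.INTER_CUBIC))
```

Emit:
jog_arm(targets=[{"xyz": [0.58,-0.03,0]},{"xyz": [0.58,-0.03,0]},{"xyz": [0.58,-0.03,0]},{"xyz": [0.58,-0.03,0]},{"xyz": [0.58,-0.03,0]},{"xyz": [0.58,-0.03,0.19]},{"xyz": [0.58,-0.03,0.19]},{"xyz": [0.58,-0.03,0.19]},{"xyz": [0.58,-0.03,0.19]},{"xyz": [0,0,0]}], gripper=100)

```text
invalid input
```

Run:
```python
from h import *
c=bot.get_calibration('wrist');o=bot.get_obs()
cv2.imwrite('pics/w1.png',bot.capture('wrist'));print(o['tool_pos'],o['tcp_rot'])
p=o['tool_pos'];print(w2pix(c,[*p[:2],70]),w2pix(c,[*p[:2],0]))
```

```text
[5.24710435e+02 4.68934829e-02 2.26222256e+02] [-3.14045505e+00 -1.29949079e-04  1.57080546e+00]
[273.0688746 192.7809899] [273.07202023 179.05744848]
```

View pics/crop1.png

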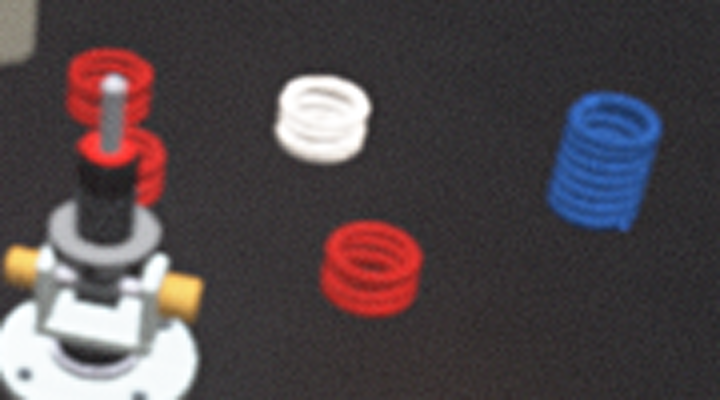

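View pics/w1.png

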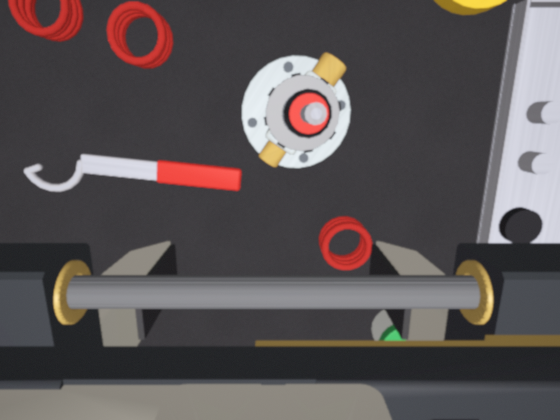

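The crop shows the blue spring at crop (605,160) and the leftmost red helper at (372,268), which agrees with my choice. The wrist view hasn't changed because the call was refused, so I'll add the spin values.

Emit:
jog_arm(targets=[{"xyz": [0.58,-0.03,0],"spin": 0},{"xyz": [0.58,-0.03,0],"spin": 0},{"xyz": [0.58,-0.03,0],"spin": 0},{"xyz": [0.58,-0.03,0],"spin": 0},{"xyz": [0.58,-0.03,0],"spin": 0},{"xyz": [0.58,-0.03,0.19],"spin": 0},{"xyz": [0.58,-0.03,0.19],"spin": 0},{"xyz": [0.58,-0.03,0.19],"spin": 0},{"xyz": [0.58,-0.03,0.19],"spin": 0},{"xyz": [0,0,0],"spin": 0}], gripper=100)

```text
time: 1.45
tool_pos: [501.6, 420.0, 163.4]
tcp_rot: [-3.138, 0.001, 1.575]
contact_force: [0.2, -0.4, 0.1]
grip_width: 91.9
finger_force: 0.0
```

Run:
```python
from h import *
c=bot.get_calibration('wrist');o=bot.get_obs()
cv2.imwrite('pics/w2.png',bot.capture('wrist'));print(o['tool_pos'],o['tcp_rot'])
p=o['tool_pos'];print(w2pix(c,[*p[:2],70]),w2pix(c,[*p[:2],0]))
```

```text
[501.60381884 419.99806557 163.41540276] [-3.13845252e+00  1.41345304e-03  1.57466062e+00]
[273.31964459 210.95825892] [273.42310237 190.8272099 ]
```

View pics/w2.png

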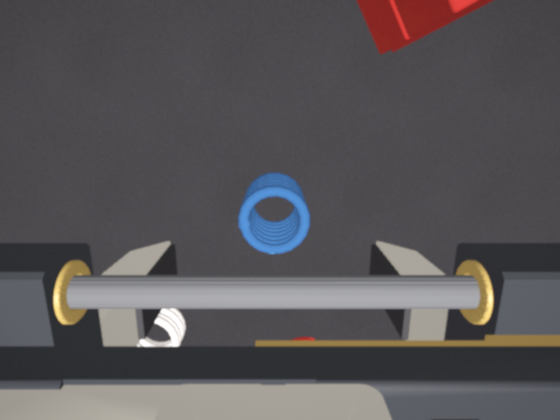

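The spring's top ring is centred at (274.5,220). The TCP projects to (273,211), so the spring is about 6 mm towards -y.

Emit:
jog_arm(targets=[{"xyz": [-0.07,0.01,0.3],"spin": 0},{"xyz": [0,0,0.4],"spin": 0},{"xyz": [0,0,0.3],"spin": 0},{"xyz": [0,0,0.25],"spin": 0},{"xyz": [0,0,0.2],"spin": 0},{"xyz": [0,0,0.11],"spin": 0},{"xyz": [0,0,0],"spin": 0},{"xyz": [0,0,0],"spin": 0},{"xyz": [0,0,0],"spin": 0},{"xyz": [0,0,0],"spin": 0}], gripper=100)

```text
time: 2.75
tool_pos: [504.4, 412.2, 41.6]
tcp_rot: [3.141, -0.0, 1.571]
contact_force: [0.5, -0.1, -0.5]
grip_width: 92.0
finger_force: 0.0
```

Emit:
jog_arm(targets=[{"xyz": [0.02,-0.02,0.02],"spin": 0},{"xyz": [0,0,0],"spin": 0},{"xyz": [0,0,0],"spin": 0},{"xyz": [0,0,0],"spin": 0},{"xyz": [0,0,0],"spin": 0},{"xyz": [0,0,0],"spin": 0},{"xyz": [0,0,0],"spin": 0},{"xyz": [0,0,0],"spin": 0},{"xyz": [0,0,0],"spin": 0},{"xyz": [0,0,0],"spin": 0}], gripper=0)

```text
time: 4.0
tool_pos: [502.6, 413.6, 39.5]
tcp_rot: [-3.142, 0.0, 1.571]
contact_force: [-0.8, -0.1, 0.1]
grip_width: 53.9
finger_force: 30.0
```

Emit:
jog_arm(targets=[{"xyz": [0,0,-0.35],"spin": 0},{"xyz": [0,0,-0.6],"spin": 0},{"xyz": [0,0,-0.6],"spin": 0},{"xyz": [-0.5,0.08,-0.6],"spin": 0},{"xyz": [-0.5,0.08,-0.6],"spin": 0},{"xyz": [-0.5,0.08,0],"spin": 0},{"xyz": [-0.5,0.08,0],"spin": 0},{"xyz": [-0.5,0.08,0],"spin": 0},{"xyz": [-0.5,0.08,0],"spin": 0},{"xyz": [-0.5,0.08,0],"spin": 0}])

```text
time: 5.25
tool_pos: [547.1, 132.6, 258.4]
tcp_rot: [-3.141, 0.0, 1.571]
contact_force: [-0.1, -0.2, -3.4]
grip_width: 53.9
finger_force: 30.0
```

Emit:
jog_arm(targets=[{"xyz": [-0.5,0,0],"spin": 0},{"xyz": [-0.5,0,0],"spin": 0},{"xyz": [-0.4,0,0],"spin": 0},{"xyz": [-0.14,0,0],"spin": 0},{"xyz": [0,0,0],"spin": 0},{"xyz": [0,0,0],"spin": 0},{"xyz": [0,0,0],"spin": 0},{"xyz": [0,0,0],"spin": 0},{"xyz": [0,0,0],"spin": 0},{"xyz": [0,0,0],"spin": 0}])

```text
time: 6.5
tool_pos: [547.4, 10.9, 259.1]
tcp_rot: [3.141, 0.0, 1.571]
contact_force: [0.1, 0.8, -2.9]
grip_width: 53.8
finger_force: 30.0
```

Run:
```python
from h import *
c=bot.get_calibration('wrist');o=bot.get_obs()
im=bot.capture('wrist');cv2.imwrite('pics/w3f.png',im);print(o['tool_pos'],o['tcp_rot'],o['grip_width'])
p=o['tool_pos'];print([w2pix(c,[548,69.5,z]) for z in(188,95)],'held top',w2pix(c,[*p[:2],p[2]+30]))
cv2.imwrite('pics/w3.png',cv2.resize(im[0:280,140:420],None,fx=2.1,fy=2.1,interpolation=cv2.INTER_CUBIC))
```

```text
[547.36223579  10.93776036 259.07038363] [3.14148390e+00 1.08484929e-05 1.57098606e+00] 53.81879656705172
[array([273.94528819, 130.04143278]), array([273.56770661, 125.41080762])] held top [273.15516083 293.36356678]
```

View pics/w3.png

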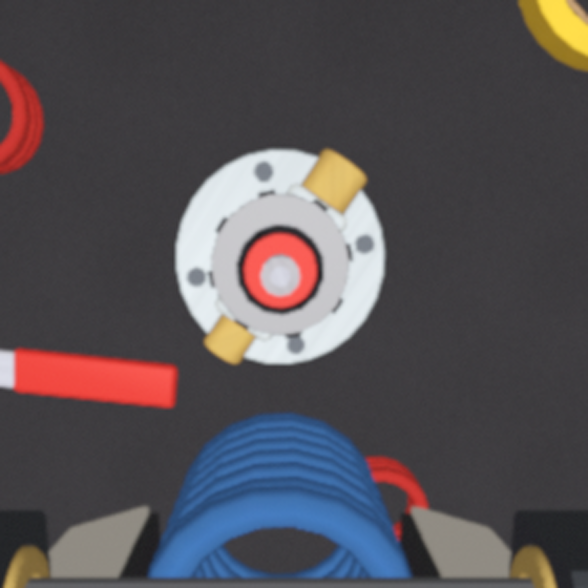

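Run:
```python
from h import *
c=bot.get_calibration('wrist');p=bot.get_obs()['tool_pos'];print(p)
for dz in(-36,-35,26): print(dz,[((w2pix(c,[p[0],p[1]+r,p[2]+dz])-[140,0])*2.1).round(1) for r in(19,27)])
```

```text
[547.32598312  10.88318172 259.06704713]
-36 [array([279.1, 431. ]), array([279.1, 401.5])]
-35 [array([279.1, 431.9]), array([279.1, 402.3])]
26 [array([279.4, 513.1]), array([279.4, 472. ])]
```

Shaft tip is at crop (281,275) and collar centre at (280,264), so the damper is at about (547.8, 69.0). The held spring's edges at crop v≈413 and 485 sit about 2.7 mm further to -y than the TCP predicts, so I'll aim for TCP y≈71.7.

Emit:
jog_arm(targets=[{"xyz": [0.3,0,0],"spin": 0},{"xyz": [0.3,0,0],"spin": 0},{"xyz": [0.16,0,0],"spin": 0},{"xyz": [0,0,0.15],"spin": 0},{"xyz": [0,0,0.15],"spin": 0},{"xyz": [0,0,0],"spin": 0},{"xyz": [0,0,0],"spin": 0},{"xyz": [0,0,0],"spin": 0},{"xyz": [0,0,0],"spin": 0},{"xyz": [0,0,0],"spin": 0}])

```text
time: 7.8
tool_pos: [547.4, 71.6, 235.3]
tcp_rot: [3.141, 0.0, 1.571]
contact_force: [-0.2, -0.7, -3.4]
grip_width: 53.7
finger_force: 30.0
```

Run:
```python
from h import *
o=bot.get_obs();print(o['tool_pos'])
t=[]
for n,(u,v) in dict(scene=(310,170),side=(271,150)).items():
    im=bot.capture(n);t.append(cv2.resize(im[v-60:v+80,u-45:u+45],None,fx=4,fy=4,interpolation=cv2.INTER_CUBIC))
    c=bot.get_calibration(n);print(n,[((w2pix(c,[548,69,z])-[u-45,v-60])*4).round() for z in(95,145,188,196,266)])
cv2.imwrite('pics/c4.png',np.hstack(t))
```

```text
[547.41574327  71.58877582 235.25375787]
scene [array([162., 349.]), array([168., 271.]), array([173., 200.]), array([174., 186.]), array([183.,  60.])]
side [array([182., 340.]), array([182., 271.]), array([181., 208.]), array([181., 197.]), array([181.,  89.])]
```

View pics/c4.png

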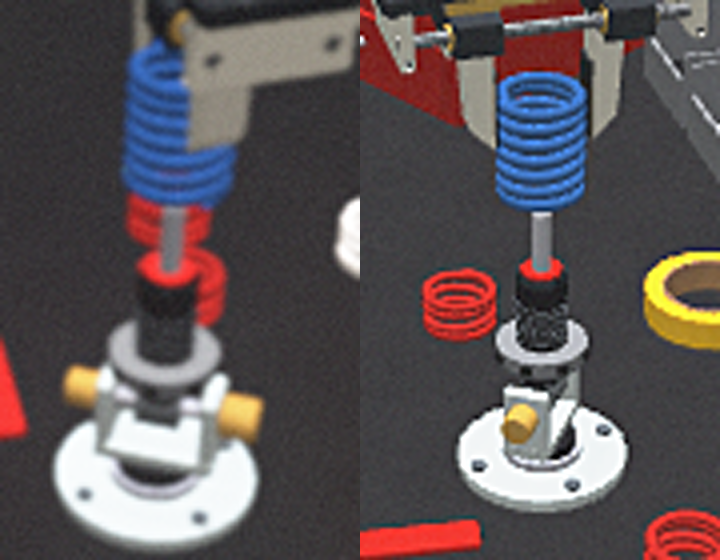

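Held spring is at crop x 178 (scene) against an axis of about 176, and 541 (side) against 542, so it's aligned to within about 1 mm. Descending.

Emit:
jog_arm(targets=[{"xyz": [-0.007,0,0.12],"spin": 0},{"xyz": [0,0,0.12],"spin": 0},{"xyz": [0,0,0.12],"spin": 0},{"xyz": [0,0,0.1],"spin": 0},{"xyz": [0,0,0.08],"spin": 0},{"xyz": [0,0,0.08],"spin": 0},{"xyz": [0,0,0.08],"spin": 0},{"xyz": [0,0,0.08],"spin": 0},{"xyz": [0,0,0],"spin": 0},{"xyz": [0,0,0],"spin": 0}])

```text
time: 9.15
tool_pos: [547.5, 71.1, 172.9]
tcp_rot: [3.141, 0.0, 1.571]
contact_force: [-0.2, 0.3, -2.9]
grip_width: 53.8
finger_force: 30.0
```

Emit:
jog_arm(targets=[{"xyz": [0,0,0.1],"spin": 0},{"xyz": [0,0,0.1],"spin": 0},{"xyz": [0,0,0.1],"spin": 0},{"xyz": [0,0,0.08],"spin": 0},{"xyz": [0,0,0.05],"spin": 0},{"xyz": [0,0,0.02],"spin": 0},{"xyz": [0,0,0.01],"spin": 0},{"xyz": [0,0,0],"spin": 0},{"xyz": [0,0,0],"spin": 0},{"xyz": [0,0,0],"spin": 0}])

```text
time: 10.4
tool_pos: [547.4, 71.1, 136.0]
tcp_rot: [3.141, -0.0, 1.571]
contact_force: [-0.2, 0.7, -3.3]
grip_width: 53.9
finger_force: 30.0
```

Emit:
jog_arm(targets=[{"xyz": [0,0,0.01],"spin": 0},{"xyz": [0,0,0.005],"spin": 0},{"xyz": [0,0,0.005],"spin": 0},{"xyz": [0,0,0.003],"spin": 0},{"xyz": [0,0,0],"spin": 0},{"xyz": [0,0,0],"spin": 0},{"xyz": [0,0,0],"spin": 0},{"xyz": [0,0,0],"spin": 0},{"xyz": [0,0,0],"spin": 0},{"xyz": [0,0,0],"spin": 0}])

```text
time: 11.65
tool_pos: [547.4, 71.1, 134.5]
tcp_rot: [3.141, 0.0, 1.571]
contact_force: [-2.5, 0.3, 5.6]
grip_width: 53.8
finger_force: 30.0
```

Emit:
jog_arm(targets=[{"xyz": [0,0,0],"spin": 0},{"xyz": [0,0,0],"spin": 0},{"xyz": [0,0,0],"spin": 0},{"xyz": [0,0,0],"spin": 0},{"xyz": [0,0,0],"spin": 0},{"xyz": [0,0,-0.1],"spin": 0},{"xyz": [0,0,-0.3],"spin": 0},{"xyz": [0,0,-0.4],"spin": 0},{"xyz": [0,0,-0.4],"spin": 0},{"xyz": [0,0,-0.3],"spin": 0}], gripper=100)

```text
time: 12.9
tool_pos: [547.6, 71.1, 256.3]
tcp_rot: [3.139, 0.0, 1.571]
contact_force: [0.9, 0.6, 0.3]
grip_width: 92.1
finger_force: 0.0
```

Emit:
jog_arm(targets=[{"xyz": [-0.5,-0.03,0],"spin": 0},{"xyz": [-0.5,-0.03,0],"spin": 0},{"xyz": [-0.5,-0.03,0],"spin": 0},{"xyz": [-0.5,-0.03,0.2],"spin": 0},{"xyz": [-0.5,-0.03,0.3],"spin": 0},{"xyz": [-0.5,-0.03,0.3],"spin": 0},{"xyz": [-0.5,0,0.3],"spin": 0},{"xyz": [-0.38,0,0.3],"spin": 0},{"xyz": [0,0,0],"spin": 0},{"xyz": [0,0,0],"spin": 0}])

```text
time: 14.15
tool_pos: [533.3, -239.0, 142.8]
tcp_rot: [3.141, 0.0, 1.571]
contact_force: [-0.9, 0.1, 1.0]
grip_width: 92.0
finger_force: 0.0
```

Emit:
jog_arm(targets=[{"xyz": [0,0,0],"spin": 0},{"xyz": [0,0,0],"spin": 0},{"xyz": [0,0,0],"spin": 0},{"xyz": [0,0,0],"spin": 0},{"xyz": [0,0,0],"spin": 0},{"xyz": [0,0,0],"spin": 0},{"xyz": [0,0,0],"spin": 0},{"xyz": [0,0,0],"spin": 0},{"xyz": [0,0,0],"spin": 0},{"xyz": [0,0,0],"spin": 0}])

```text
time: 15.4
tool_pos: [533.0, -239.3, 142.0]
tcp_rot: [3.141, -0.0, 1.571]
contact_force: [0.3, -0.4, 0.5]
grip_width: 91.7
finger_force: 0.0
```

Run:
```python
from h import *
c=bot.get_calibration('wrist');o=bot.get_obs();p=o['tool_pos'];print(p,o['grip_width'])
im=bot.capture('wrist')
hsv=cv2.cvtColor(im,cv2.COLOR_BGR2HSV)
m=cv2.inRange(hsv,(5,150,100),(18,255,255))
n,l,s,ct=cv2.connectedComponentsWithStats(m)
for i in range(1,n):
    if s[i,4]>150:
        x,y,w,h,_=s[i];print(s[i],ct[i],'pos',pix2w(c,x+w/2,y+h/2,14))
print('tcp@14',w2pix(c,[*p[:2],14]))
# view of damper from scene+side with wrist
t=[cv2.resize(im[100:280,150:400],(500,360))]
for n,(u,v) in dict(scene=(306,190),side=(271,170)).items():
    a=bot.capture(n);t.append(cv2.resize(a[v-45:v+45,u-35:u+35],(280,360),interpolation=cv2.INTER_CUBIC)) 
t=np.hstack(t);print(t.shape)
cv2.imwrite('pics/c5.png',cv2.resize(t,(800,int(360*800/t.shape[1]))))
```

```text
[ 532.97180811 -239.33655294  142.02159734] 91.73283476559044
[236 165  74  73 415] [272.83373494 198.92289157] pos [ 533.06333372 -240.58149516]
[253 184  40  39 473] [272.30866808 200.40591966] pos [ 533.0628033  -242.27319994]
[259 192  27  26 301] [272.29568106 207.7807309 ] pos [ 532.65093452 -243.54500058]
tcp@14 [272.8879006  200.02449599]
(360, 1060, 3)
```

View pics/c5.png

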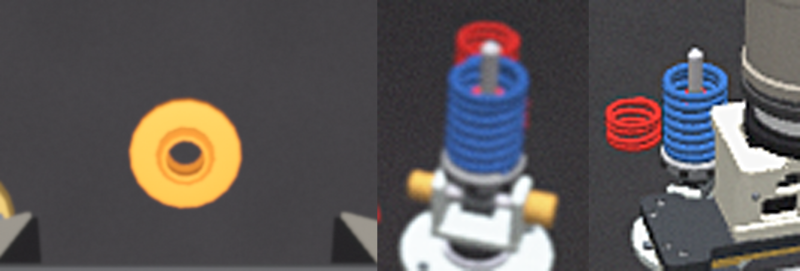

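The main spring is seated on the collar (scene crop centre around (487,115)). The coupler's flange is centred at full (273,201.5), so about 1.4 mm to -y of the TCP.

Emit:
jog_arm(targets=[{"xyz": [-0.017,0,0.35],"spin": 0},{"xyz": [0,0,0.4],"spin": 0},{"xyz": [0,0,0.35],"spin": 0},{"xyz": [0,0,0.3],"spin": 0},{"xyz": [0,0,0.2],"spin": 0},{"xyz": [0,0,0.1],"spin": 0},{"xyz": [0,0,0.035],"spin": 0},{"xyz": [0,0,0],"spin": 0},{"xyz": [0,0,0],"spin": 0},{"xyz": [0,0,0],"spin": 0}])

```text
time: 16.8
tool_pos: [533.2, -240.9, 3.8]
tcp_rot: [3.141, 0.001, 1.571]
contact_force: [0.3, -0.3, -0.1]
grip_width: 91.9
finger_force: 0.0
```

Emit:
jog_arm(targets=[{"xyz": [0,0,0],"spin": 0},{"xyz": [0,0,0],"spin": 0},{"xyz": [0,0,0],"spin": 0},{"xyz": [0,0,0],"spin": 0},{"xyz": [0,0,0],"spin": 0},{"xyz": [0,0,0],"spin": 0},{"xyz": [0,0,0],"spin": 0},{"xyz": [0,0,0],"spin": 0},{"xyz": [0,0,0],"spin": 0},{"xyz": [0,0,0],"spin": 0}], gripper=0)

```text
time: 18.05
tool_pos: [533.0, -240.7, 3.2]
tcp_rot: [3.141, 0.0, 1.571]
contact_force: [0.1, -0.1, -0.4]
grip_width: 58.5
finger_force: 30.0
```

Emit:
jog_arm(targets=[{"xyz": [0,0,-0.3],"spin": 0},{"xyz": [0,0,-0.6],"spin": 0},{"xyz": [0,0.02,-0.6],"spin": 0},{"xyz": [0.4,0.02,-0.6],"spin": 0},{"xyz": [0.5,0.025,-0.6],"spin": 0},{"xyz": [0.5,0.03,-0.3],"spin": 0},{"xyz": [0.5,0.03,0],"spin": 0},{"xyz": [0.5,0.03,0],"spin": 0},{"xyz": [0.5,0.03,0],"spin": 0},{"xyz": [0.22,0,0],"spin": 0}])

```text
time: 19.3
tool_pos: [547.5, 10.7, 243.1]
tcp_rot: [-3.141, -0.0, 1.573]
contact_force: [0.1, -0.4, -0.8]
grip_width: 58.1
finger_force: 30.0
```

Emit:
jog_arm(targets=[{"xyz": [0,0,0],"spin": 0},{"xyz": [0,0,0],"spin": 0},{"xyz": [0,0,0],"spin": 0},{"xyz": [0,0,0],"spin": 0},{"xyz": [0,0,0],"spin": 0},{"xyz": [0,0,0],"spin": 0},{"xyz": [0,0,0],"spin": 0},{"xyz": [0,0,0],"spin": 0},{"xyz": [0,0,0],"spin": 0},{"xyz": [0,0,0],"spin": 0}])

```text
time: 20.55
tool_pos: [547.8, 8.9, 243.2]
tcp_rot: [3.141, 0.0, 1.571]
contact_force: [0.8, -0.4, -0.8]
grip_width: 58.1
finger_force: 30.0
```

Run:
```python
from h import *
c=bot.get_calibration('wrist');o=bot.get_obs();p=o['tool_pos'];print(p,o['grip_width'])
im=bot.capture('wrist')
f=lambda q:((w2pix(c,q)-[140,0])*2.1).round(1)
print('shaft188,spring top165',f([547.8,69,188]),f([547.8,69,165]))
print('held flange top edge +30y, spigot end +12.5, hole',[f([p[0],p[1]+r,p[2]-3.2+z]) for r,z in((30,18),(30,8),(12.5,26),(0,26))])
cv2.imwrite('pics/w6.png',cv2.resize(im[0:280,140:420],None,fx=2.1,fy=2.1,interpolation=cv2.INTER_CUBIC))
```

```text
[547.75964946   8.92080324 243.21460617] 58.12845903028775
shaft188,spring top165 [279.3 270. ] [279.2 267. ]
held flange top edge +30y, spigot end +12.5, hole [array([279.5, 440.5]), array([279.4, 428.1]), array([279.5, 539.1]), array([279.6, 598.3])]
```

View pics/w6.png

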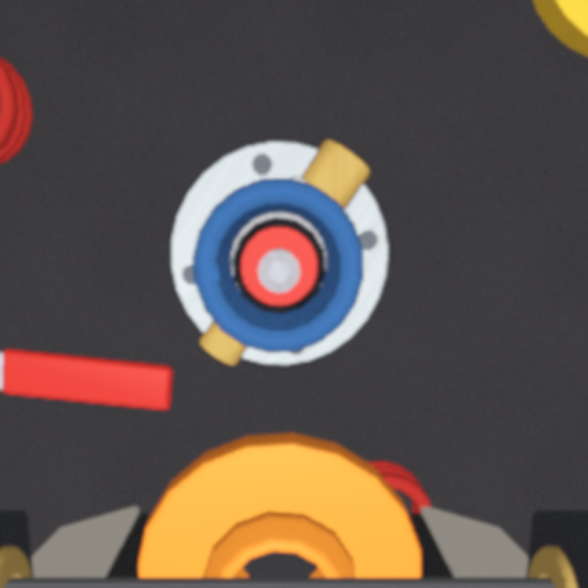

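Shaft at (279,270) and spring centre at (279,265) agree with the estimate. The held coupler's flange edge at v≈432/444 is about 0.9 mm to -y of the TCP. Move over it and lower.

Emit:
jog_arm(targets=[{"xyz": [0.3,0,0],"spin": 0},{"xyz": [0.3,0,0],"spin": 0},{"xyz": [0.165,0,0],"spin": 0},{"xyz": [0,0,0.15],"spin": 0},{"xyz": [0,0,0.2],"spin": 0},{"xyz": [0,0,0.15],"spin": 0},{"xyz": [0,0,0.1],"spin": 0},{"xyz": [0,0,0.1],"spin": 0},{"xyz": [0,0,0.05],"spin": 0},{"xyz": [0,0,0],"spin": 0}])

```text
time: 21.85
tool_pos: [547.7, 70.1, 183.1]
tcp_rot: [-3.141, 0.0, 1.571]
contact_force: [-1.1, -0.1, -0.2]
grip_width: 58.1
finger_force: 30.0
```

Base is at about 180; 21.5 mm to go before contact.

Emit:
jog_arm(targets=[{"xyz": [0,0,0.07],"spin": 0},{"xyz": [0,0,0.07],"spin": 0},{"xyz": [0,0,0.05],"spin": 0},{"xyz": [0,0,0.03],"spin": 0},{"xyz": [0,0,0.02],"spin": 0},{"xyz": [0,0,0.015],"spin": 0},{"xyz": [0,0,0.01],"spin": 0},{"xyz": [0,0,0.01],"spin": 0},{"xyz": [0,0,0],"spin": 0},{"xyz": [0,0,0],"spin": 0}])

```text
time: 23.1
tool_pos: [547.8, 70.1, 161.3]
tcp_rot: [3.141, 0.0, 1.571]
contact_force: [0.4, -0.8, -1.6]
grip_width: 58.4
finger_force: 30.0
```

Emit:
jog_arm(targets=[{"xyz": [0,0,0.008],"spin": 0},{"xyz": [0,0,0.005],"spin": 0},{"xyz": [0,0,0.003],"spin": 0},{"xyz": [0,0,0],"spin": 0},{"xyz": [0,0,0],"spin": 0},{"xyz": [0,0,0],"spin": 0},{"xyz": [0,0,0],"spin": 0},{"xyz": [0,0,0],"spin": 0},{"xyz": [0,0,0],"spin": 0},{"xyz": [0,0,0],"spin": 0}])

```text
time: 24.35
tool_pos: [547.8, 70.1, 160.2]
tcp_rot: [3.141, 0.0, 1.571]
contact_force: [-1.4, -0.3, 5.2]
grip_width: 58.5
finger_force: 30.0
```

Emit:
jog_arm(targets=[{"xyz": [0,0,0],"spin": 0},{"xyz": [0,0,0],"spin": 0},{"xyz": [0,0,0],"spin": 0},{"xyz": [0,0,0],"spin": 0},{"xyz": [0,0,0],"spin": 0},{"xyz": [0,0,-0.1],"spin": 0},{"xyz": [0,0,-0.3],"spin": 0},{"xyz": [0,0,-0.4],"spin": 0},{"xyz": [0.1,0,-0.3],"spin": 0},{"xyz": [0.4,0,0],"spin": 0}], gripper=100)

```text
time: 25.6
tool_pos: [549.1, 109.4, 251.0]
tcp_rot: [3.136, 0.0, 1.568]
contact_force: [0.2, 0.5, 0.3]
grip_width: 91.7
finger_force: 0.0
```

Emit:
jog_arm(targets=[{"xyz": [0.5,-0.05,0],"spin": 0},{"xyz": [0.5,-0.06,0],"spin": 0},{"xyz": [0.45,-0.06,0.2],"spin": 0},{"xyz": [0.25,0,0.4],"spin": 0},{"xyz": [0,0,0.4],"spin": 0},{"xyz": [0,0,0.3],"spin": 0},{"xyz": [0,0,0],"spin": 0},{"xyz": [0,0,0],"spin": 0},{"xyz": [0,0,0],"spin": 0},{"xyz": [0,0,0],"spin": 0}])

```text
time: 26.85
tool_pos: [534.6, 246.1, 144.9]
tcp_rot: [3.14, -0.0, 1.571]
contact_force: [-0.0, -0.1, 0.5]
grip_width: 91.7
finger_force: 0.0
```

Run:
```python
from h import *
c=bot.get_calibration('wrist');o=bot.get_obs();p=o['tool_pos'];print(p,o['grip_width'])
im=bot.capture('wrist')
hsv=cv2.cvtColor(im,cv2.COLOR_BGR2HSV)
m=cv2.inRange(hsv,(0,150,80),(6,255,255))|cv2.inRange(hsv,(174,150,80),(180,255,255))
n,l,s,ct=cv2.connectedComponentsWithStats(m)
for i in range(1,n):
    if s[i,4]>150: print(s[i],ct[i],pix2w(c,*ct[i],18))
print('tcp@28',w2pix(c,[*p[:2],28]),'r27',[w2pix(c,[*p[:2]+np.array(d),28]).round(1) for d in((27,0),(-27,0),(0,27),(0,-27))])
t=[im[80:280,150:400]]
a=bot.capture('scene');t.append(cv2.resize(a[130:250,250:400],(250,200)))
b=bot.capture('side');t.append(cv2.resize(b[90:210,200:350],(250,200)))
t=np.hstack(t);print(t.shape);cv2.imwrite('pics/c7.png',cv2.resize(t,(800,int(200*800/t.shape[1]))))
```

```text
[534.58279641 246.14603088 144.89378753] 91.71438019011775
[ 238  170   68   70 2299] [271.47498913 206.10178338] [533.64197441 241.3695679 ]
tcp@28 [272.63725684 203.38700363] r27 [array([306.8, 203.4]), array([238.5, 203.4]), array([272.6, 169.4]), array([272.7, 235.8])]
(200, 750, 3)
```

View pics/c7.png

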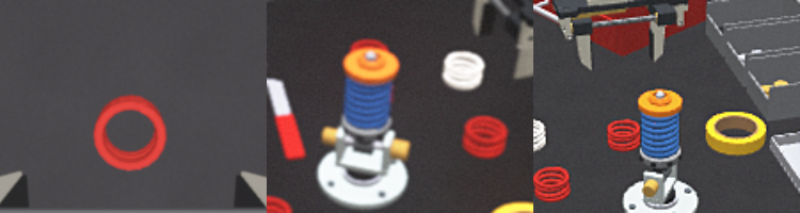

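The coupler sits flat. The helper's top ring is centred at about (272.5,208.5), so it's about 3.6 mm to -y of the TCP.

Emit:
jog_arm(targets=[{"xyz": [-0.045,0,0.35],"spin": 0},{"xyz": [0,0,0.4],"spin": 0},{"xyz": [0,0,0.35],"spin": 0},{"xyz": [0,0,0.3],"spin": 0},{"xyz": [0,0,0.2],"spin": 0},{"xyz": [0,0,0.1],"spin": 0},{"xyz": [0,0,0.035],"spin": 0},{"xyz": [0,0,0],"spin": 0},{"xyz": [0,0,0],"spin": 0},{"xyz": [0,0,0],"spin": 0}])

```text
time: 28.25
tool_pos: [534.4, 242.6, 5.6]
tcp_rot: [3.141, -0.0, 1.571]
contact_force: [0.5, -0.7, 1.9]
grip_width: 91.9
finger_force: 0.0
```

Emit:
jog_arm(targets=[{"xyz": [0,0,0],"spin": 0},{"xyz": [0,0,0],"spin": 0},{"xyz": [0,0,0],"spin": 0},{"xyz": [0,0,0],"spin": 0},{"xyz": [0,0,0],"spin": 0},{"xyz": [0,0,0],"spin": 0},{"xyz": [0,0,0],"spin": 0},{"xyz": [0,0,0],"spin": 0},{"xyz": [0,0,0],"spin": 0},{"xyz": [0,0,0],"spin": 0}], gripper=0)

```text
time: 29.5
tool_pos: [534.1, 242.5, 5.1]
tcp_rot: [3.142, 0.0, 1.571]
contact_force: [-0.6, -0.5, 0.1]
grip_width: 53.0
finger_force: 30.0
```

Emit:
jog_arm(targets=[{"xyz": [0,0,-0.3],"spin": 0},{"xyz": [0,0,-0.6],"spin": 0},{"xyz": [0,0,-0.6],"spin": 0},{"xyz": [-0.2,0.02,-0.6],"spin": 0},{"xyz": [-0.3,0.03,-0.6],"spin": 0},{"xyz": [-0.5,0.03,-0.3],"spin": 0},{"xyz": [-0.5,0.03,0],"spin": 0},{"xyz": [-0.5,0.03,0],"spin": 0},{"xyz": [-0.5,0.03,0],"spin": 0},{"xyz": [-0.42,0,0],"spin": 0}])

```text
time: 30.75
tool_pos: [547.5, 7.4, 244.8]
tcp_rot: [-3.141, 0.0, 1.57]
contact_force: [0.6, 0.0, -1.6]
grip_width: 53.1
finger_force: 30.0
```

Emit:
jog_arm(targets=[{"xyz": [0,0,0],"spin": 0},{"xyz": [0,0,0],"spin": 0},{"xyz": [0,0,0],"spin": 0},{"xyz": [0,0,0],"spin": 0},{"xyz": [0,0,0],"spin": 0},{"xyz": [0,0,0],"spin": 0},{"xyz": [0,0,0],"spin": 0},{"xyz": [0,0,0],"spin": 0},{"xyz": [0,0,0],"spin": 0},{"xyz": [0,0,0],"spin": 0}])

```text
time: 32.0
tool_pos: [547.8, 8.8, 245.2]
tcp_rot: [3.141, 0.0, 1.571]
contact_force: [-0.8, 0.0, -2.6]
grip_width: 53.1
finger_force: 30.0
```

Run:
```python
from h import *
c=bot.get_calibration('wrist');o=bot.get_obs();p=o['tool_pos'];print(p,o['grip_width'])
im=bot.capture('wrist')
f=lambda q:((w2pix(c,q)-[140,0])*2.1).round(1)
print('flange175 ctr, spigot 183',f([547.8,69.2,175]),f([547.8,69.2,183]))
print('held: bottom outer, top outer, top inner',[f([p[0],p[1]+r,p[2]-5.1+z]) for r,z in((27,4),(27,28),(19,28))])
cv2.imwrite('pics/w8.png',cv2.resize(im[0:280,140:420],None,fx=2.1,fy=2.1,interpolation=cv2.INTER_CUBIC))
```

```text
[547.7770575    8.82445547 245.17209183] 53.132675899521054
flange175 ctr, spigot 183 [279.2 267. ] [279.2 268. ]
held: bottom outer, top outer, top inner [array([279.5, 435.1]), array([279.6, 467.3]), array([279.6, 507.6])]
```

View pics/w8.png

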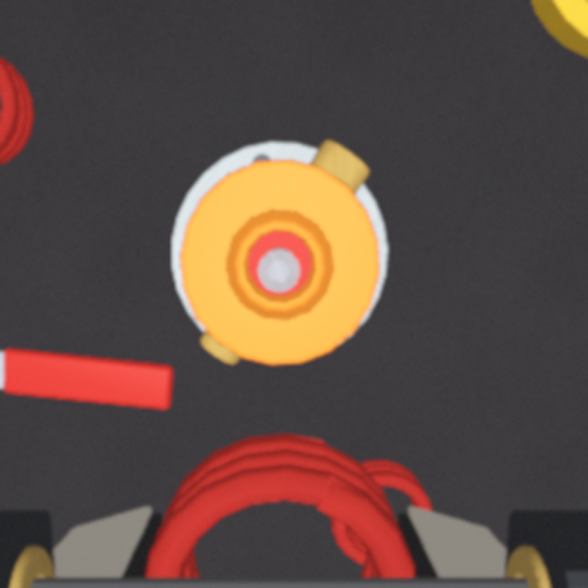

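Coupler flange centre is (280,262.5), so coupler y≈70.2. Held helper edges at v≈435 (outer) and 500 (inner) put it about 0.4 mm to +y of the TCP.

Emit:
jog_arm(targets=[{"xyz": [0.3,0,0],"spin": 0},{"xyz": [0.3,0,0],"spin": 0},{"xyz": [0.16,0,0],"spin": 0},{"xyz": [0,0,0.15],"spin": 0},{"xyz": [0,0,0.2],"spin": 0},{"xyz": [0,0,0.15],"spin": 0},{"xyz": [0,0,0.1],"spin": 0},{"xyz": [0,0,0.05],"spin": 0},{"xyz": [0,0,0.03],"spin": 0},{"xyz": [0,0,0],"spin": 0}])

```text
time: 33.3
tool_pos: [547.9, 69.7, 190.9]
tcp_rot: [3.141, 0.0, 1.571]
contact_force: [0.5, 0.5, -2.7]
grip_width: 52.5
finger_force: 30.0
```

Emit:
jog_arm(targets=[{"xyz": [0,0,0.04],"spin": 0},{"xyz": [0,0,0.03],"spin": 0},{"xyz": [0,0,0.02],"spin": 0},{"xyz": [0,0,0.01],"spin": 0},{"xyz": [0,0,0.01],"spin": 0},{"xyz": [0,0,0.01],"spin": 0},{"xyz": [0,0,0],"spin": 0},{"xyz": [0,0,0],"spin": 0},{"xyz": [0,0,0],"spin": 0},{"xyz": [0,0,0],"spin": 0}])

```text
time: 34.55
tool_pos: [547.8, 69.7, 181.2]
tcp_rot: [3.141, -0.0, 1.571]
contact_force: [-0.6, -0.5, -1.3]
grip_width: 52.9
finger_force: 30.0
```

Emit:
jog_arm(targets=[{"xyz": [0,0,0.008],"spin": 0},{"xyz": [0,0,0.005],"spin": 0},{"xyz": [0,0,0.003],"spin": 0},{"xyz": [0,0,0],"spin": 0},{"xyz": [0,0,0],"spin": 0},{"xyz": [0,0,0],"spin": 0},{"xyz": [0,0,0],"spin": 0},{"xyz": [0,0,0],"spin": 0},{"xyz": [0,0,0],"spin": 0},{"xyz": [0,0,0],"spin": 0}])

```text
time: 35.8
tool_pos: [547.8, 69.7, 180.1]
tcp_rot: [3.141, 0.0, 1.571]
contact_force: [-2.8, -0.3, 4.5]
grip_width: 52.8
finger_force: 30.0
```

Emit:
jog_arm(targets=[{"xyz": [0,0,0],"spin": 0},{"xyz": [0,0,0],"spin": 0},{"xyz": [0,0,0],"spin": 0},{"xyz": [0,0,0],"spin": 0},{"xyz": [0,0,0],"spin": 0},{"xyz": [0,0,-0.1],"spin": 0},{"xyz": [0,0,-0.3],"spin": 0},{"xyz": [0,0,-0.4],"spin": 0},{"xyz": [0,0,-0.2],"spin": 0},{"xyz": [-0.31,-0.1,0],"spin": 0}], gripper=100)

```text
time: 37.05
tool_pos: [540.7, 45.6, 262.1]
tcp_rot: [3.137, -0.0, 1.573]
contact_force: [0.1, 0.2, -0.7]
grip_width: 91.6
finger_force: 0.0
```

Emit:
jog_arm(targets=[{"xyz": [-0.5,-0.2,0],"spin": 0},{"xyz": [-0.5,-0.2,0],"spin": 0},{"xyz": [-0.5,-0.2,0],"spin": 0},{"xyz": [-0.5,-0.2,0.2],"spin": 0},{"xyz": [-0.5,-0.2,0.3],"spin": 0},{"xyz": [-0.5,-0.2,0.3],"spin": 0},{"xyz": [-0.5,-0.2,0.3],"spin": 0},{"xyz": [-0.5,-0.28,0.3],"spin": 0},{"xyz": [0,0,0],"spin": 0},{"xyz": [0,0,0],"spin": 0}])

```text
time: 38.3
tool_pos: [405.8, -275.1, 148.5]
tcp_rot: [3.141, 0.0, 1.57]
contact_force: [0.3, 0.6, 1.1]
grip_width: 92.2
finger_force: 0.0
```

Emit:
jog_arm(targets=[{"xyz": [0,0,0],"spin": 0},{"xyz": [0,0,0],"spin": 0},{"xyz": [0,0,0],"spin": 0},{"xyz": [0,0,0],"spin": 0},{"xyz": [0,0,0],"spin": 0},{"xyz": [0,0,0],"spin": 0},{"xyz": [0,0,0],"spin": 0},{"xyz": [0,0,0],"spin": 0},{"xyz": [0,0,0],"spin": 0},{"xyz": [0,0,0],"spin": 0}])

```text
time: 39.55
tool_pos: [405.4, -275.1, 147.9]
tcp_rot: [3.141, 0.0, 1.571]
contact_force: [-0.5, -0.0, 0.0]
grip_width: 91.6
finger_force: 0.0
```

Run:
```python
from h import *
c=bot.get_calibration('wrist');o=bot.get_obs();p=o['tool_pos'];print(p,o['grip_width'])
im=bot.capture('wrist')
f=lambda q:((w2pix(c,q)-[150,80])*1.0667).round(1)
print('tcp@18, @22',f([*p[:2],18]),f([*p[:2],22]),[f([p[0]+a,p[1]+b,18]) for a,b in((30,0),(-30,0),(0,30),(0,-30))])
t=[im[80:280,150:400]]
a=bot.capture('scene');t.append(cv2.resize(a[130:250,250:400],(250,200)))
b=bot.capture('side');t.append(cv2.resize(b[90:210,200:350],(250,200)))
t=np.hstack(t);cv2.imwrite('pics/c9.png',cv2.resize(t,(800,213)))
```

```text
[ 405.35543898 -275.13777916  147.85856062] 91.60910661922436
tcp@18, @22 [131.1 127.5] [131.1 128.7] [array([169.9, 127.5]), array([ 92.3, 127.5]), array([131.1,  88.8]), array([131.1, 164.3])]
```

View pics/c9.png

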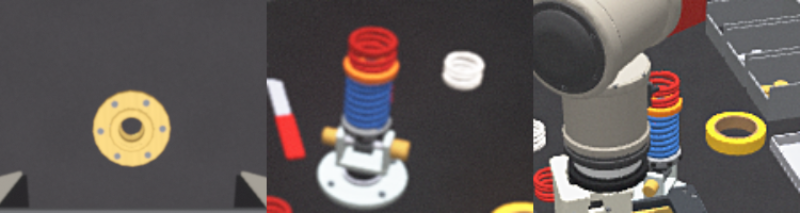

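The helper sits level on the coupler. The cup is centred at crop (131.5,129), so about 1.7 mm to -y of the TCP.

Emit:
jog_arm(targets=[{"xyz": [-0.02,0,0.35],"spin": 0},{"xyz": [0,0,0.45],"spin": 0},{"xyz": [0,0,0.35],"spin": 0},{"xyz": [0,0,0.3],"spin": 0},{"xyz": [0,0,0.2],"spin": 0},{"xyz": [0,0,0.12],"spin": 0},{"xyz": [0,0,0.035],"spin": 0},{"xyz": [0,0,0],"spin": 0},{"xyz": [0,0,0],"spin": 0},{"xyz": [0,0,0],"spin": 0}])

```text
time: 40.95
tool_pos: [405.6, -276.9, 3.9]
tcp_rot: [3.141, 0.001, 1.571]
contact_force: [0.3, -0.7, -0.7]
grip_width: 91.8
finger_force: 0.0
```

Emit:
jog_arm(targets=[{"xyz": [0,0,0],"spin": 0},{"xyz": [0,0,0],"spin": 0},{"xyz": [0,0,0],"spin": 0},{"xyz": [0,0,0],"spin": 0},{"xyz": [0,0,0],"spin": 0},{"xyz": [0,0,0],"spin": 0},{"xyz": [0,0,0],"spin": 0},{"xyz": [0,0,0],"spin": 0},{"xyz": [0,0,0],"spin": 0},{"xyz": [0,0,0],"spin": 0}], gripper=0)

```text
time: 42.2
tool_pos: [405.4, -276.7, 3.4]
tcp_rot: [3.142, -0.0, 1.571]
contact_force: [0.6, -0.5, -0.1]
grip_width: 58.2
finger_force: 30.0
```

Emit:
jog_arm(targets=[{"xyz": [0,0,-0.3],"spin": 0},{"xyz": [0,0,-0.6],"spin": 0},{"xyz": [0,0,-0.6],"spin": 0},{"xyz": [0.3,0.2,-0.6],"spin": 0},{"xyz": [0.5,0.25,-0.6],"spin": 0},{"xyz": [0.5,0.25,-0.36],"spin": 0},{"xyz": [0.5,0.25,0],"spin": 0},{"xyz": [0.5,0.25,0],"spin": 0},{"xyz": [0.5,0.25,0],"spin": 0},{"xyz": [0.5,0.25,0],"spin": 0}])

```text
time: 43.45
tool_pos: [540.7, -13.2, 245.8]
tcp_rot: [-3.141, 0.0, 1.571]
contact_force: [0.0, -0.0, -1.5]
grip_width: 58.2
finger_force: 30.0
```

Emit:
jog_arm(targets=[{"xyz": [0.27,0.08,0],"spin": 0},{"xyz": [0,0,0],"spin": 0},{"xyz": [0,0,0],"spin": 0},{"xyz": [0,0,0],"spin": 0},{"xyz": [0,0,0],"spin": 0},{"xyz": [0,0,0],"spin": 0},{"xyz": [0,0,0],"spin": 0},{"xyz": [0,0,0],"spin": 0},{"xyz": [0,0,0],"spin": 0},{"xyz": [0,0,0],"spin": 0}])

```text
time: 44.7
tool_pos: [546.8, 7.0, 246.0]
tcp_rot: [3.142, 0.0, 1.571]
contact_force: [-0.0, -0.8, -0.4]
grip_width: 58.3
finger_force: 30.0
```

Run:
```python
from h import *
c=bot.get_calibration('wrist');o=bot.get_obs();p=o['tool_pos'];print(p,o['grip_width'])
im=bot.capture('wrist')
f=lambda q:((w2pix(c,q)-[140,0])*2.1).round(1)
print('helper top ctr 204',f([547.8,70,204]),f([547.8,80,204]))
print('held: flange low edge, top edge',[f([p[0],p[1]+r,p[2]-3.4+z]) for r,z in((30,8),(30,18),(18,22))])
cv2.imwrite('pics/w10.png',cv2.resize(im[0:280,140:420],None,fx=2.1,fy=2.1,interpolation=cv2.INTER_CUBIC))
```

```text
[546.80313989   7.01928384 245.97791617] 58.256892271877426
helper top ctr 204 [283.  260.6] [283.1 220.3]
held: flange low edge, top edge [array([279.4, 428. ]), array([279.4, 440.3]), array([279.5, 504.7])]
```

View pics/w10.png

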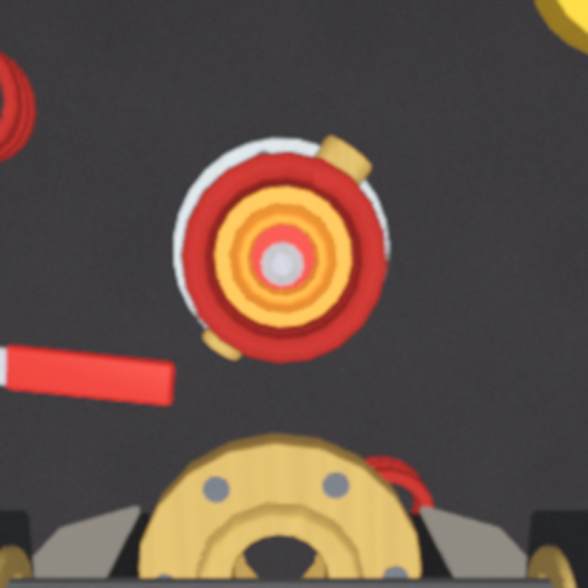

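Helper ring is centred at (285,257.5), giving (548.3,70.8). The held cup is about 0.8 mm to -y of the TCP.

Emit:
jog_arm(targets=[{"xyz": [0.3,0.01,0],"spin": 0},{"xyz": [0.3,0.007,0],"spin": 0},{"xyz": [0.205,0,0],"spin": 0},{"xyz": [0,0,0],"spin": 0},{"xyz": [0,0,0.1],"spin": 0},{"xyz": [0,0,0.15],"spin": 0},{"xyz": [0,0,0.1],"spin": 0},{"xyz": [0,0,0.1],"spin": 0},{"xyz": [0,0,0.04],"spin": 0},{"xyz": [0,0,0],"spin": 0}])

```text
time: 46.0
tool_pos: [548.1, 71.4, 206.6]
tcp_rot: [-3.141, 0.0, 1.571]
contact_force: [-0.8, 0.0, -0.4]
grip_width: 57.9
finger_force: 30.0
```

Emit:
jog_arm(targets=[{"xyz": [0,0,0.01],"spin": 0},{"xyz": [0,0,0.01],"spin": 0},{"xyz": [0,0,0.01],"spin": 0},{"xyz": [0,0,0.005],"spin": 0},{"xyz": [0,0,0.005],"spin": 0},{"xyz": [0,0,0],"spin": 0},{"xyz": [0,0,0],"spin": 0},{"xyz": [0,0,0],"spin": 0},{"xyz": [0,0,0],"spin": 0},{"xyz": [0,0,0],"spin": 0}])

```text
time: 47.25
tool_pos: [548.2, 71.4, 203.6]
tcp_rot: [3.141, 0.0, 1.571]
contact_force: [-0.5, 0.6, -1.5]
grip_width: 57.9
finger_force: 30.0
```

Emit:
jog_arm(targets=[{"xyz": [0,0,0.008],"spin": 0},{"xyz": [0,0,0.005],"spin": 0},{"xyz": [0,0,0.003],"spin": 0},{"xyz": [0,0,0],"spin": 0},{"xyz": [0,0,0],"spin": 0},{"xyz": [0,0,0],"spin": 0},{"xyz": [0,0,0],"spin": 0},{"xyz": [0,0,0],"spin": 0},{"xyz": [0,0,0],"spin": 0},{"xyz": [0,0,0],"spin": 0}])

```text
time: 48.5
tool_pos: [548.2, 71.4, 202.5]
tcp_rot: [3.141, -0.0, 1.571]
contact_force: [-2.2, 0.4, 5.6]
grip_width: 57.8
finger_force: 30.0
```

Contact is at the expected height. Release, rise, move clear and check.

Emit:
jog_arm(targets=[{"xyz": [0,0,0],"spin": 0},{"xyz": [0,0,0],"spin": 0},{"xyz": [0,0,0],"spin": 0},{"xyz": [0,0,0],"spin": 0},{"xyz": [0,0,0],"spin": 0},{"xyz": [0,0,-0.1],"spin": 0},{"xyz": [0,0,-0.3],"spin": 0},{"xyz": [0,0,-0.4],"spin": 0},{"xyz": [0,0,-0.2],"spin": 0},{"xyz": [0,0,0],"spin": 0}], gripper=100)

```text
time: 49.75
tool_pos: [548.8, 71.4, 284.0]
tcp_rot: [3.138, 0.0, 1.571]
contact_force: [0.8, 0.1, -0.3]
grip_width: 91.5
finger_force: 0.0
```

Emit:
jog_arm(targets=[{"xyz": [0.4,0,0],"spin": 0},{"xyz": [0.5,0,0],"spin": 0},{"xyz": [0.5,0,0],"spin": 0},{"xyz": [0.3,0,0],"spin": 0},{"xyz": [0,0,0],"spin": 0},{"xyz": [0,0,0],"spin": 0},{"xyz": [0,0,0],"spin": 0},{"xyz": [0,0,0],"spin": 0},{"xyz": [0,0,0],"spin": 0},{"xyz": [0,0,0],"spin": 0}])

```text
time: 51.0
tool_pos: [548.2, 207.2, 282.3]
tcp_rot: [3.141, -0.0, 1.57]
contact_force: [0.3, 0.2, 0.0]
grip_width: 91.7
finger_force: 0.0
```

Run:
```python
from h import *
t=[]
for n,(u,v) in dict(scene=(310,170),side=(271,150)).items():
    im=bot.capture(n);t.append(cv2.resize(im[v-60:v+80,u-45:u+45],None,fx=4,fy=4,interpolation=cv2.INTER_CUBIC))
cv2.imwrite('pics/c11.png',np.hstack(t))
```

```text
(no output)
```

View pics/c11.png

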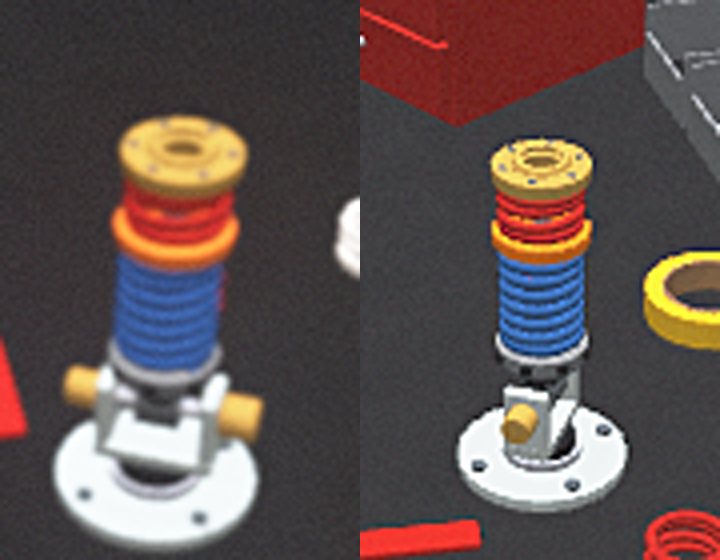

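The full stack is level and seated, with the cup on top at crop (183,150) in the scene view and (541,165) in the side view. Handing in.

```bash
python3 -c "
from plant import bot
print(bot.close_job())"
```

```text
the job is handed in; nothing more can be done
None
```

The blue main spring, orange coupler, red helper spring (the robot's leftmost) and gold cup are stacked on the damper and looked level and fully seated in the last pictures; I handed the job in just after 51 s on the robot's clock.

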